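Point out the ready order and ring the bell

TASK

The dessert cup (a filled tub) is ready for pick-up. With a fingertip, gently push the arm of the pick-up pointer round until its arrowhead points squarely at the middle of the dessert cup, then press the plunger of the counter bell down to call the customer, let it spring back, and leave the arm pointing at the cup. Lift nothing, and leave everything else standing where it is.

Things in the scene. Friction and masses are not known exactly. Their poses are not given: they have to be found in the camera images.
- arrow_arm: Turning steel arm of the pick-up pointer: flat bar 10 mm wide, underside 60 mm and top 78 mm above the counter; origin on the pivot axis at counter height, z up, bar along its +x. Plain bar from 17 to 88 mm out, then a chevron arrowhead 30 mm wide, point 116 mm out; round-ended tail to 55 mm behind the pivot. Turns either way without limit, slight friction (0.06 N m), stays where left.
- pointer (a joint): turn of the arm about the vertical pivot, rad, counter-clockwise seen from above; 0 = towards the middle of the three coasters; not limited, may read beyond pi
- pivot (a point): point on the pivot axis, 69 mm above the counter (half the height of the arm). Hub 34 mm across, top 85 mm up; below the arm only a thin post and a fixed round foot, 92 mm across, 15 mm high
- aim (a point): imaginary point straight ahead of the arrowhead, on the arm's centre line 170 mm from the pivot, 69 mm above the counter; it turns with the arm, and should come to lie over the middle of the cup
- dessert: dessert cup, a white tub filled to a brown crumb top under a clear lid, 78 mm across and 74 mm high, loose; origin at the centre of its underside; it stands on one of three fixed round coasters (104 mm across, 11 mm high) whose centres lie 170 mm from the pivot, 60 degrees apart (the cup may stand a few mm off centre)
- glass: small empty glass, 64 mm across, 80 mm high, loose, on another coaster; origin at the centre of its underside; stays where it is
- cups: two stacked porcelain cups, 82 mm across, 89 mm high, loose, on the remaining coaster; origin at the centre of the underside; stays where it is
- bell_top (a point): centre of the top of the counter bell's plunger, a steel cap of 20 mm diameter, 61 mm above the counter, over a fixed steel dome (86 mm across the foot, 44 mm high)
- bell (a joint): how far the plunger is pressed down, m: 0 up, 0.006 at its stop; a spring pushes it back (about 1.4 N at the start, 4 N at the stop); it rings when pressed more than 0.003
- pitcher: steel milk pitcher, 72x113x104 mm, loose bystander near the bell; origin at the centre of its underside
- stamper: hand stamp with a turned handle, 24x34x74 mm, loose bystander at the front edge; origin at the centre of its underside
Mind the look-alikes: they are no part of the job. What is shaped like the cups but pink is not meant.

How it is judged:
By the outcome, as a careful person would: the job done as asked, in the order asked, and still so for the second after the job is handed in, with the robot touching nothing.
It also fails if it takes over 48 s, if anything falls off the work surface, if the arm or the gripper's body presses on something with over 40 N, if the wrist force passes 120 N, or if a joint passes its speed limit or range.

ROBOT

A 6-joint arm with a two-finger parallel gripper is mounted at the origin on a cart in front of the work surface, level with it; the furniture and walls round the work are solid. World frame = base frame: x ahead of the robot, y to its left, z up, the work surface at z = 0. Lengths are in m, angles in rad, forces in N, time in s.
With the tool pointing down it reaches from about 0.35 to 0.925 m from the base axis. Payload 6.4 kg.
Tool frame: the origin (TCP) lies between the finger pads; the fingertips stand 17 mm ahead of it and the grasp point (between the pads) lies 2 mm behind it; z points along the fingers, y is the line along which they close (so a half turn about z gives the same grasp; the last joint's range is limited). The gripper opens to 85 mm and grips with 20 to 120 N. Pads are 22 mm wide; open, the fingers measure 114 mm over their backs; the gripper's body (76 mm by 85 mm) begins 54 mm behind the grasp point. The pads swing forward as they close: fully open they stand 13 mm farther back than shut.
Start: joints at [1.007, 0.245, 1.558, -0, 1.339, -0.174], TCP at [0.247, 0.601, 0.248] pointing down, gripper open.
Joint ranges: [-3.13, 3.13], [-1.02, 2.26], [0.13, 2.54], [-0.95, 4.09], [0.21, 2.88], [-2.74, 2.74]. Speed limits (rad/s): [2.57, 2.57, 3.14, 3.14, 3.14, 3.14].

INTERFACE

Orientations are given as a unit quaternion [w, x, y, z].
In Python, from cell import monitor, camera, order gives the robot as it stands.
- The arm moves only by the tool jog_arm, never from a script. Its arguments are lists of equal length, an entry for each row: "translation": the shift along the tool's x, y, z in cm, a list of three; "rot": the turn, a rotation vector about the tool's x, y, z in rad, a list of three; "fingers": the closure in counts, from 0 (fully open) to 255 (shut). A call has 1 to 5 rows; each row is the pose to reach, as a shift and turn from the pose commanded when the call began, along the tool's axes at that moment; what a row does not reach only later rows make up. A row lasts 1/10 s, in which the tool goes at most 50 mm and 8.59 degrees, less where a joint would pass 70% of its speed; a pose out of reach is approached as far as the arm can. A call with a gripper value outside its range is refused whole. The fingers move at their own pace and stop on an object; "force" is the grip in N (left out, the last holds). Time passes only in rows, so rows that repeat a pose let the fingers close. It gives the time, the measured TCP pose, the force and the opening at its end, in the units of the state.
- monitor.observe(): the state, without advancing time (a new reading comes with each control period).
- camera(name): name is "scene" or "top" or "wrist"; returns a dict with "color" (400x640x3 uint8, red, green, blue), "range_z" (400x640 float32, m along the optical axis (not along the pixel's ray), 0 where there is no reading), "K" (3x3 intrinsics, pixels), "k1" (the pictures are not rectified: a ray, as slopes to the right and down, at radius r is drawn at 1 + k1 r^2 times it, then the intrinsics apply), "R" (3x3) and "t" (3): a world point X has camera coordinates R X + t; the wrist camera has in their place "T_tool_cam" (4x4, takes a point from camera to tool coordinates, whose origin is the TCP and whose axes are the flange's). Camera axes: x right, y down, z forward; pixel columns grow to the right and rows downward; lengths in m; the calibration is good to about 2 mm. A picture is of the moment at which its call begins: read the wrist's pose just before it.
- order.sign_off(): hands the job in, once; it reports no verdict.
The state is a dict: "clock": time; "qpos": joint angles; "qvel": joint speeds; "joint_efforts": joint torques, N m; "tcp_pos": TCP position; "eef_rot": TCP orientation; "force": force on the tool from outside, world axes, zero at the start; "torque": the same for the moment, N m; "width": finger opening in m.
Only numpy, scipy, OpenCV 4.12 (cv2) and the standard library are available. Lean on these libraries where they do the work, as an engineer would, in place of code of your own. Each camera call takes 0.05 s, during which the arm holds its last target. There are 200 camera calls.

## Working session

There is one attempt and no reset: what is moved stays moved. The work goes in short steps, Python scripts to look and compute and a tool call to move; the robot and the scene stay as the last step left them, time stands still between calls to the robot, and variables do not carry over. Pictures are saved under pics/ and viewed, on a budget of 10 in all, crops included, one or two more only if the job needs it, and the job is handed in when it is done.

Besides the shell and the picture viewer there is one more tool, called after "Request:" as name(argument=value, ...) on one line, values as JSON. jog_arm: Moves the arm, as the interface text tells. Its arguments: {"type":"object","properties":{"translation":{"type":"array","items":{"type":"array","items":{"type":"number"}}},"rot":{"type":"array","items":{"type":"array","items":{"type":"number"}}},"fingers":{"type":"array","items":{"type":"number"}},"force":{"type":"number"}},"required":["translation","rot","fingers"]}

```bash
ls; mkdir -p pics; cat > h.py <<'E'
import numpy as np, cv2
from cell import monitor, camera, order
from scipy.spatial.transform import Rotation as Ro
def cam(name):
    s=monitor.observe(); c=camera(name)
    if name=="wrist":
        q=s["eef_rot"]; R=Ro.from_quat([q[1],q[2],q[3],q[0]]).as_matrix()
        T=np.eye(4); T[:3,:3]=R; T[:3,3]=s["tcp_pos"]; W=T@np.array(c["T_tool_cam"])
    else:
        W=np.eye(4); W[:3,:3]=c["R"].T; W[:3,3]=-c["R"].T@c["t"]
    c["W"]=W; return c
def rays(c,uv):
    uv=np.array(uv,float).reshape(-1,1,2)
    d=cv2.undistortPoints(uv,c["K"],np.array([c["k1"],0,0,0.])).reshape(-1,2)
    return np.c_[d,np.ones(len(d))]
def at_z(c,uv,z):
    d=rays(c,uv)@c["W"][:3,:3].T; o=c["W"][:3,3]
    return o+d*((z-o[2])/d[:,2])[:,None]
def cloud(c):
    h,w=c["range_z"].shape
    u,v=np.meshgrid(np.arange(w),np.arange(h))
    p=rays(c,np.stack([u,v],-1).reshape(-1,2))*c["range_z"].reshape(-1,1)
    P=p@c["W"][:3,:3].T+c["W"][:3,3]; P[c["range_z"].ravel()==0]=np.nan
    return P.reshape(h,w,3)
def proj(c,X):
    X=np.atleast_2d(X); Wi=np.linalg.inv(c["W"]); p=X@Wi[:3,:3].T+Wi[:3,3]
    s=p[:,:2]/p[:,2:]; s=s*(1+c["k1"]*(s**2).sum(1))[:,None]
    return s@c["K"][:2,:2].T+c["K"][:2,2]
def save(n,img): cv2.imwrite("pics/"+n,img[...,::-1])
E
python3 - <<'E'
from h import *
import pickle
for n in ("scene","top"):
    c=cam(n); save(n+"0.png",c["color"]); pickle.dump(c,open(n+"0.pkl","wb")); print(n,c["K"][0,0],c["k1"],c["W"][:3,3])
s=monitor.observe(); print(s)
E
```

```text
pics
scene 511.65374173591897 -0.0772831546541859 [ 0.08144208 -0.99402653  0.74903464]
top 411.63910696690624 0.014891095506433808 [ 0.43020296 -0.09626408  1.17028515]
{'clock': 0.1, 'qpos': array([ 1.00688036e+00,  2.45733659e-01,  1.55890611e+00, -2.00328438e-05,
        1.33872066e+00, -1.74098512e-01]), 'qvel': array([ 0.00135624, -0.00072797, -0.0042674 , -0.00025979, -0.00118316,
        0.00040713]), 'joint_efforts': array([ 5.61732177e-04, -4.30669212e+01, -3.27130437e+01, -9.57169823e-05,
        2.76158520e-03,  1.03649825e-05]), 'tcp_pos': array([0.2467489 , 0.60082284, 0.24728974]), 'eef_rot': array([-3.09719607e-04,  1.93674648e-01,  9.81065416e-01, -8.27905473e-04]), 'force': array([-0.13259771,  0.15435208,  1.10661884]), 'torque': array([-0.01226591,  0.02988341,  0.0050677 ]), 'width': 0.08555565311419339}
```

View pics/top0.png

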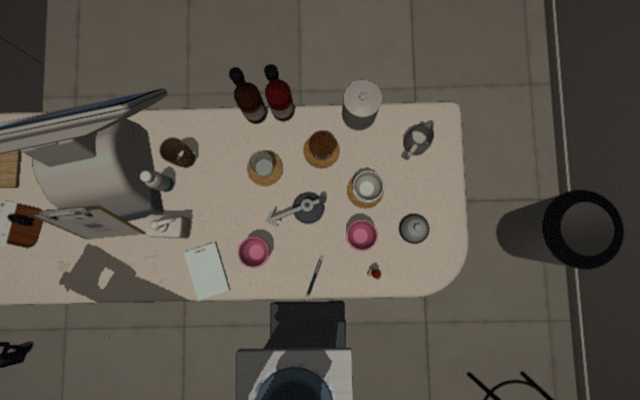

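View pics/scene0.png

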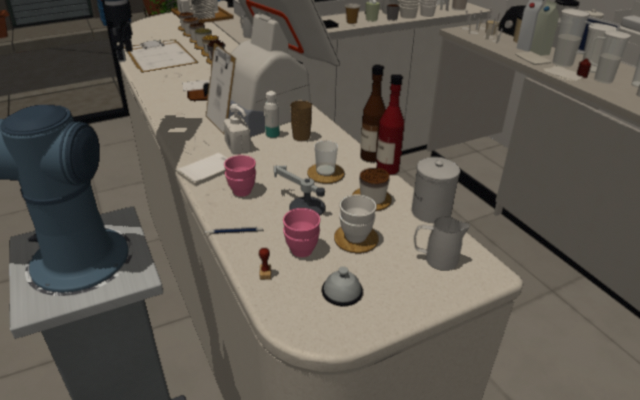

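Top view: the pivot hub is at (308,207), with the arrow pointing left to about (268,221). The glass is at (265,165), the dessert at (322,148) on the middle coaster and the white cups at (367,187). The bell is at (414,228), the pitcher at (418,138) and the stamper at (375,270).

Things that could be mistaken for the targets:
- **Dessert:** brown tumbler (178,152), lidded jar (362,100)
- **Cups:** pink cups (254,251) and (361,235)
- **Bell:** none

I choose the brown-topped tub at (322,148), which stands on a coaster. Next I measure.

```bash
python3 - <<'E'
from h import *
import pickle
t=pickle.load(open("top0.pkl","rb")); s=pickle.load(open("scene0.pkl","rb"))
print("tcp proj", proj(t,[.247,.601,.248]), proj(s,[.247,.601,.248]))
PT=cloud(t);PS=cloud(s)
for n,(u,v) in dict(hub=(309,205),tip=(270,220),dess=(322,148),bell=(414,228),table=(330,250),stamp=(375,270),cups=(367,187),glass=(263,160),pink=(361,235),pitch=(418,138)).items():
    print(n,PT[v,u].round(3))
for n,(u,v) in dict(dess=(374,180),bell=(343,272),hub=(308,181),table=(380,300)).items(): print("S",n,PS[v,u].round(3))
im=cv2.resize(t["color"][110:290,235:455],None,fx=3.6,fy=3.2,interpolation=cv2.INTER_CUBIC)
im=cv2.convertScaleAbs(im,alpha=1.5)
im2=cv2.resize(s["color"][130:310,220:480],None,fx=3.07,fy=3.07,interpolation=cv2.INTER_CUBIC); im2=cv2.convertScaleAbs(im2,alpha=1.4)
save("topcrop.png",im); save("scenecrop.png",im2)
E
```

```text
tcp proj [[  9.6630824  337.44968003]] [[126.34754497  54.54684362]]
hub [ 0.541 -0.055  0.085]
tip [0.504 0.051 0.076]
dess [ 0.696 -0.092  0.078]
bell [ 0.476 -0.338  0.039]
table [ 0.42  -0.108  0.002]
stamp [ 0.366 -0.225  0.066]
cups [ 0.591 -0.214  0.045]
glass [0.681 0.078 0.013]
pink [ 0.46  -0.194  0.034]
pitch [ 0.737 -0.37   0.   ]
S dess [ 0.695 -0.11   0.077]
S bell [ 0.473 -0.351  0.061]
S hub [ 0.541 -0.055  0.085]
S table [ 0.533 -0.4    0.001]
```

View pics/topcrop.png

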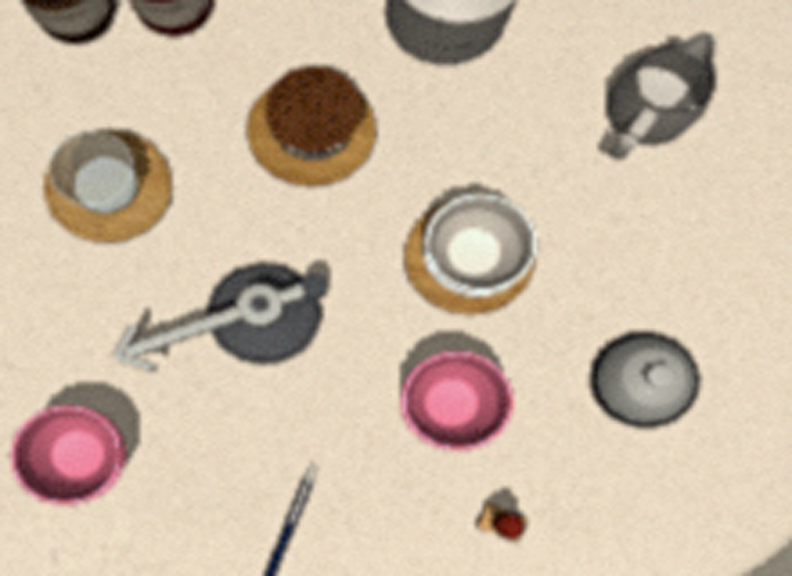

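View pics/scenecrop.png

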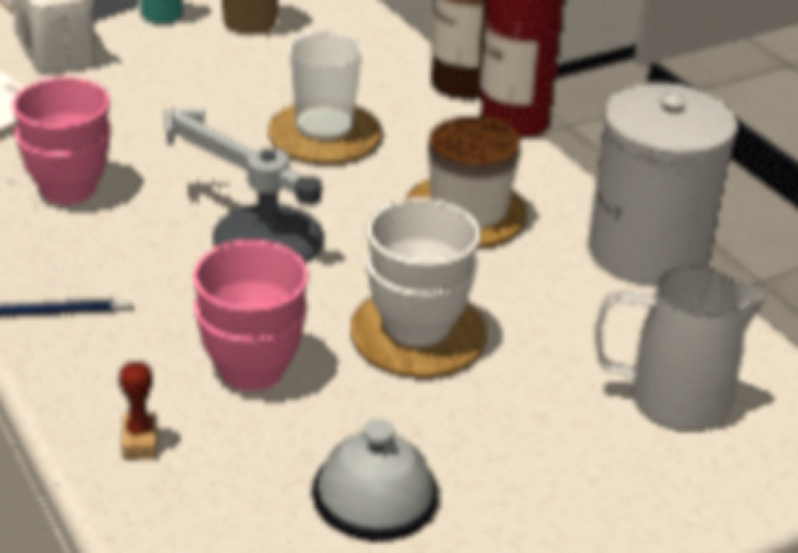

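The crops confirm the choice. The dessert is the tub with a brown crumb top on the middle coaster, at (312,110) in the top crop. The glass is to its left, the white cups to its right, and the pink stacks are look-alikes. Next come precise fits.

```bash
cat >> h.py <<'E'
from scipy.optimize import least_squares
def rimfit(P,lo,hi,c0,rad,r):
    """circle of known radius r covering cloud points in height band near c0"""
    Q=P.reshape(-1,3); Q=Q[(Q[:,2]>lo)&(Q[:,2]<hi)&(np.hypot(*(Q[:,:2]-c0).T)<rad)]
    if len(Q)<4: return None,len(Q)
    (x,y),rr=cv2.minEnclosingCircle(Q[:,:2].astype(np.float32)); return (round(x,4),round(y,4),round(rr,4),Q[:,:2].mean(0).round(4),Q[:,2].mean().round(4)),len(Q)
E
python3 - <<'E'
from h import *
import pickle
for n in("top","scene"):
    c=pickle.load(open(n+"0.pkl","rb")); P=cloud(c)
    print(n)
    print(" dess",rimfit(P,.06,.09,(.695,-.1),.06,.039))
    print(" bell",rimfit(P,.054,.075,(.475,-.345),.03,.01))
    print(" belld",rimfit(P,.008,.075,(.475,-.345),.06,.043))
    print(" hub",rimfit(P,.0815,.09,(.541,-.055),.03,.017))
    print(" cups",rimfit(P,.08,.1,(.6,-.21),.06,.041))
    print(" pinkR",rimfit(P,.08,.1,(.46,-.2),.06,.041))
    print(" pinkL",rimfit(P,.08,.1,(.42,.1),.06,.041))
    print(" pitcher",rimfit(P,.03,.13,(.69,-.37),.09,.041))
    Q=P.reshape(-1,3); d=np.hypot(Q[:,0]-.541,Q[:,1]+.055)
    A=Q[(Q[:,2]>.06)&(Q[:,2]<.09)&(d<.12)]
    print(" arm",len(A),A[:,2].mean())
    if len(A)>5:
        vx,vy,x0,y0=cv2.fitLine(A[:,:2].astype(np.float32),cv2.DIST_HUBER,0,.001,.001).ravel(); print(vx,vy,x0,y0,np.degrees(np.arctan2(vy,vx)))
    # coasters colour
    hsv=cv2.cvtColor(c["color"],cv2.COLOR_RGB2HSV); m=(hsv[...,0]>8)&(hsv[...,0]<24)&(hsv[...,1]>130)&(P[...,2]>.005)&(P[...,2]<.02)
    Q=P[m]
    for c0 in((.69,-.09),(.68,.07),(.58,-.21)):
        q=Q[np.hypot(*(Q[:,:2]-c0).T)<.09]
        if len(q)>5: print(" coaster",cv2.minEnclosingCircle(q[:,:2].astype(np.float32)),len(q))
t=pickle.load(open("top0.pkl","rb"))
print(at_z(t,[[235+260/3.6,110+302/3.2]],.085), at_z(t,[[235+118/3.6,110+354/3.2]],.078),at_z(t,[[235+657/3.6,110+374/3.2]],.061))
E
```

```text
top
 dess ((0.7086, -0.0912, 0.0385, array([ 0.7079, -0.0918]), np.float64(0.0771)), 595)
 bell ((0.4783, -0.3437, 0.0099, array([ 0.4775, -0.3441]), np.float64(0.0604)), 42)
 belld ((0.4775, -0.3436, 0.0419, array([ 0.4762, -0.3398]), np.float64(0.0328)), 606)
 hub ((0.5411, -0.0508, 0.0164, array([ 0.5436, -0.048 ]), np.float64(0.0834)), 35)
 cups ((0.5881, -0.2115, 0.0407, array([ 0.5954, -0.2175]), np.float64(0.0933)), 185)
 pinkR ((0.4596, -0.1913, 0.0407, array([ 0.459 , -0.1944]), np.float64(0.0876)), 155)
 pinkL ((0.4214, 0.0949, 0.0409, array([0.4194, 0.0979]), np.float64(0.0874)), 169)
 pitcher ((0.7117, -0.3528, 0.0561, array([ 0.7161, -0.3545]), np.float64(0.0714)), 530)
 arm 413 0.07711989501342514
0.35624093 -0.9343941 0.53925514 -0.039848804 -69.13048
 coaster ((0.7054429650306702, -0.08911184966564178), 0.04974202439188957) 352
 coaster ((0.6582930684089661, 0.07340283691883087), 0.04945642128586769) 385
 coaster ((0.5876995325088501, -0.21149015426635742), 0.049619898200035095) 187
scene
 dess ((0.708, -0.0927, 0.0411, array([ 0.7024, -0.0996]), np.float64(0.0746)), 
[... 342 characters left out ...]
531)
 pinkR ((0.4574, -0.1912, 0.043, array([ 0.4574, -0.1907]), np.float64(0.0854)), 293)
 pinkL ((0.4198, 0.0956, 0.0442, array([0.4193, 0.0963]), np.float64(0.085)), 214)
 pitcher ((0.7127, -0.3491, 0.0556, array([ 0.7122, -0.3638]), np.float64(0.0716)), 1499)
 arm 512 0.07278147917057802
0.32821485 -0.9446031 0.522702 -0.012584124 -70.83954
 coaster ((0.7060034275054932, -0.09010184556245804), 0.05160045996308327) 118
 coaster ((0.6540836095809937, 0.07096260040998459), 0.051191288977861404) 300
 coaster ((0.5845233798027039, -0.21407832205295563), 0.05083746835589409) 508
[[ 0.54238814 -0.0499032   0.085     ]] [[0.50198484 0.05627182 0.078     ]] [[ 0.47768011 -0.34315621  0.061     ]]
```

```bash
python3 - <<'E'
from h import *
import pickle
Q=np.vstack([cloud(pickle.load(open(n+"0.pkl","rb"))).reshape(-1,3) for n in("top","scene")])
Q=Q[~np.isnan(Q[:,0])]
print("max z cm; cols y from .70 down; rows x")
ys=np.arange(.70,-.45,-.05); print("      "+" ".join("%4d"%round(100*y) for y in ys))
for x in np.arange(.2,.8,.05):
    r=[]
    for y in ys:
        q=Q[(abs(Q[:,0]-x)<.025)&(abs(Q[:,1]-y)<.025)&(Q[:,2]<1)]; r.append("%4d"%round(100*np.max(q[:,2])) if len(q) else "   .")
    print("%.2f  "%x+" ".join(r))
C=np.array([[.7055,-.0893],[.6573,.0730],[.5875,-.2115]])
f=lambda p:np.hypot(*(C-p[:2]).T)-.17
P=least_squares(f,[.54,-.05]).x; print("pivot",P,f(P)); D=np.array([.7083,-.0918])-P
print("dess heading",np.degrees(np.arctan2(D[1],D[0])),np.hypot(*D), "tip heading",np.degrees(np.arctan2(.0563-P[1],.502-P[0])))
E
```

```text
max z cm; cols y from .70 down; rows x
        70   65   60   55   50   45   40   35   30   25   20   15   10    5    0   -5  -10  -15  -20  -25  -30  -35  -40
0.20   -91  -91   42   42  -92  -91  -92  -92  -92  -92  -92    .    .    .    .    .    .    .    .    .    .    .    .
0.25   -92   34   41   42   33  -92  -92  -92  -92  -91  -92  -92    .    .    .    .    .    .    .    .    .    .    .
0.30     1   34   40    1    1    1    0    0    1    2    2    2    1    1    1    1    0    1    1    0    1    1    0
0.35     1    1    1    1    1    1    1    1    2    2    2    1    1    1    1    2    1    1    7    7    1    1    1
0.40     1    1    1    1    1    1    1    1    2    2    2    9    9    9    1    1    1    9    9    1    1    1    1
0.45     2    1    5    6    5    3    8    8    8    2    2    9    9    9    1    1    1    9    9    9    4    6    3
0.50     3    1   25   25   25   25   23   14   14    1    1    1    1    8    8    8    1    9    9    9    4    6    3
0.55     2    .   25   25   25   25   25   18    1    1    1    1    1    8    8    9    8   10   10   10    0    1    1
0.60     1    .   37   25   45   44   24   22    1    1    1    1    1    2    1    2    1   10   10   10    1    1    1
0.65    35   36   37   38   46   48   48   48   47   47    1    1    9   10    1    2    8    1   10   10    9    9    1
0.70    28   28   33   39   41   43   45   47   47   47    1    1    9    9    1    8    8    8    1    1    9   10   10
0.75     .   26   28   30   32   34   36   38   39   40    1    1    1    1    1    8    8   13   14   13    7   10   11
0.80     .    .    .    .   18   25   26   29   30   30    1   16   28   28   28    1    1   14   15   14    1    1    1
pivot [ 0.53973679 -0.04896839] [ 0.00059918 -0.00059694 -0.00059561]
dess heading -14.257026967009956 0.1739198203182305 tip heading 109.72182507274233
```

Every measured point agrees with the given geometry: coaster distances to 0.6 mm, the heights, and 174 mm from cup to pivot. The target heading is −14.3° and the arm now points to about 110°. I'm moving over in a straight line with the fingers shutting, which stays clear of the register.

Request:
jog_arm(translation=[[-3.4, -3.6, 0], [-6.8, -7.2, 0], [-10.2, -10.8, 0], [-13.6, -14.4, 0], [-17, -18, 0]], rot=[[0, 0, -0.13], [0, 0, -0.26], [0, 0, -0.39], [0, 0, -0.39], [0, 0, -0.39]], fingers=[255, 255, 255, 255, 255])

```text
clock: 0.6
tcp_pos: [0.3358, 0.3682, 0.2478]
eef_rot: [-0.0, -0.0, 1.0, -0.0]
force: [0.1, 0.9, 0.3]
width: 0.0125
```

Request:
jog_arm(translation=[[-1.9, -4.6, 0], [-3.8, -9.2, 0], [-5.7, -13.8, 0], [-7.6, -18.4, 0], [-9.5, -23, 0]], rot=[[0, 0, 0], [0, 0, 0], [0, 0, 0], [0, 0, 0], [0, 0, 0]], fingers=[255, 255, 255, 255, 255])

```text
clock: 1.1
tcp_pos: [0.431, 0.1383, 0.2481]
eef_rot: [0.0, -0.0, 1.0, 0.0]
force: [0.7, 0.3, 0.1]
width: -0.0001
```

Request:
jog_arm(translation=[[-1.5, -4.4, 1], [-3, -8.8, 3], [-4.5, -13, 6], [-5.7, -14.7, 9], [-5.7, -14.7, 9]], rot=[[0, 0, 0], [0, 0, 0], [0, 0, 0], [0, 0, 0], [0, 0, 0]], fingers=[255, 255, 255, 255, 255])

```text
clock: 1.6
tcp_pos: [0.4857, -0.0086, 0.1534]
eef_rot: [-0.004, 0.002, 1.0, 0.001]
force: [-1.1, 0.9, -0.0]
width: -0.0002
```

```bash
python3 - <<'E'
from h import *
import pickle
c=cam("wrist"); s=monitor.observe(); print(s["tcp_pos"],s["eef_rot"],c["W"].round(3))
pickle.dump(c,open("w1.pkl","wb")); save("w1.png",c["color"])
P=cloud(c); Q=P.reshape(-1,3); Q=Q[(Q[:,2]>.05)&(Q[:,2]<.1)&(np.hypot(Q[:,0]-.54,Q[:,1]+.049)<.12)]
print(len(Q)); 
for lo,hi in((.074,.081),(.082,.09)):
    q=Q[(Q[:,2]>lo)&(Q[:,2]<hi)]; print(len(q), q.mean(0) if len(q) else 0)
E
```

```text
[ 0.48641996 -0.00751651  0.15565944] [-2.94354384e-03  1.21374798e-03  9.99994595e-01  8.20052491e-04] [[ 0.004  0.96   0.281  0.413]
 [ 1.    -0.005  0.001 -0.009]
 [ 0.002  0.281 -0.96   0.279]
 [ 0.     0.     0.     1.   ]]
3143
1982 [0.51603735 0.01363241 0.07734663]
60 [ 0.53802671 -0.04737966  0.08368464]
```

View pics/w1.png

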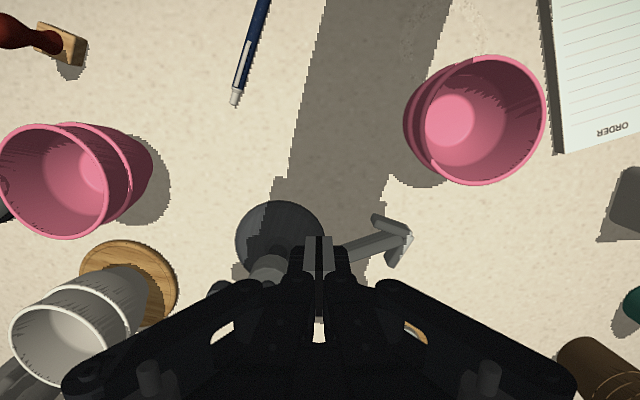

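The wrist view shows the shut fingertips at (318,240) on the near side of the bar, which runs to the arrowhead at (390,240). The hub is at (268,268), and the way down is clear. I'm lowering beside the bar while a script works out the sweep.

Request:
jog_arm(translation=[[0, 0, 3], [0, 0, 6], [0, 0, 8], [0, 0, 8], [0, 0, 8]], rot=[[0, 0, 0], [0, 0, 0], [0, 0, 0], [0, 0, 0], [0, 0, 0]], fingers=[255, 255, 255, 255, 255])

```text
clock: 2.15
tcp_pos: [0.4885, -0.0063, 0.0796]
eef_rot: [0.001, -0.001, 1.0, -0.0]
force: [0.1, -0.2, 0.3]
width: 0.0002
```

```bash
python3 - <<'E'
from h import *
s=monitor.observe(); print(s["tcp_pos"],s["eef_rot"],s["force"])
p0=s["tcp_pos"][:2]; P=np.array([.5397,-.049])
for d in (110,102,94,86,78,70,62,54,46,38,30,22,14,6,0,-4,-8,-11,-14.3):
    a=np.radians(d); u=np.array([np.cos(a),np.sin(a)]); n=np.array([-u[1],u[0]])
    p=P+.055*u+(.005+.011*abs(n[0])+.0145*abs(n[1]))*n; e=(p-p0)*100
    print(d,p.round(4),"tool cm",round(-e[0],1),round(e[1],1))
E
```

```text
[ 0.48851438 -0.00625215  0.07958223] [ 7.60665453e-04 -6.92808505e-04  9.99999458e-01 -1.58526713e-04] [ 0.09497585 -0.19499905  0.3139168 ]
110 [ 0.5018 -0.0043] tool cm -1.3 0.2
102 [0.5099 0.0009] tool cm -2.1 0.7
94 [0.5189 0.0047] tool cm -3.0 1.1
86 [0.5266 0.0071] tool cm -3.8 1.3
78 [0.5328 0.0087] tool cm -4.4 1.5
70 [0.5394 0.0096] tool cm -5.1 1.6
62 [0.5465 0.0097] tool cm -5.8 1.6
54 [0.5539 0.0087] tool cm -6.5 1.5
46 [0.5614 0.0065] tool cm -7.3 1.3
38 [0.5688 0.0031] tool cm -8.0 0.9
30 [ 0.5758 -0.0015] tool cm -8.7 0.5
22 [ 0.5822 -0.0075] tool cm -9.4 -0.1
14 [ 0.5878 -0.0146] tool cm -9.9 -0.8
6 [ 0.5922 -0.0228] tool cm -10.4 -1.7
0 [ 0.5947 -0.0295] tool cm -10.6 -2.3
-4 [ 0.596  -0.0327] tool cm -10.7 -2.6
-8 [ 0.5971 -0.036 ] tool cm -10.9 -3.0
-11 [ 0.5978 -0.0386] tool cm -10.9 -3.2
-14.3 [ 0.5984 -0.0415] tool cm -11.0 -3.5
```

Request:
jog_arm(translation=[[-0.7, 0.1, 0.4], [-1.4, 0.2, 0.4], [-2.1, 0.7, 0.4], [-3.0, 1.1, 0.4], [-3.8, 1.3, 0.4]], rot=[[0, 0, 0], [0, 0, 0], [0, 0, 0], [0, 0, 0], [0, 0, 0]], fingers=[255, 255, 255, 255, 255])

```text
clock: 2.65
tcp_pos: [0.5267, 0.0066, 0.0745]
eef_rot: [-0.0, -0.0, 1.0, -0.0]
force: [-1.8, -1.6, 0.3]
width: -0.0
```

Request:
jog_arm(translation=[[-0.6, 0.2, 0], [-1.3, 0.3, 0], [-2.0, 0.3, 0], [-2.7, 0.2, 0], [-3.5, 0.0, 0]], rot=[[0, 0, 0], [0, 0, 0], [0, 0, 0], [0, 0, 0], [0, 0, 0]], fingers=[255, 255, 255, 255, 255])

```text
clock: 3.15
tcp_pos: [0.5611, 0.0063, 0.074]
eef_rot: [-0.001, -0.0, 1.0, 0.0]
force: [-3.0, -0.7, 0.6]
width: 0.0002
```

```bash
python3 - <<'E'
from h import *
import pickle
c=cam("top"); s=monitor.observe(); print(s["tcp_pos"],s["force"])
pickle.dump(c,open("t2.pkl","wb")); save("t2.png",cv2.convertScaleAbs(cv2.resize(c["color"][110:290,235:455],None,fx=3.6,fy=3.2,interpolation=cv2.INTER_CUBIC),alpha=1.5))
E
```

```text
[0.5625678  0.0057517  0.07446916] [-0.66606107  0.8318847   0.33104733]
```

View pics/t2.png

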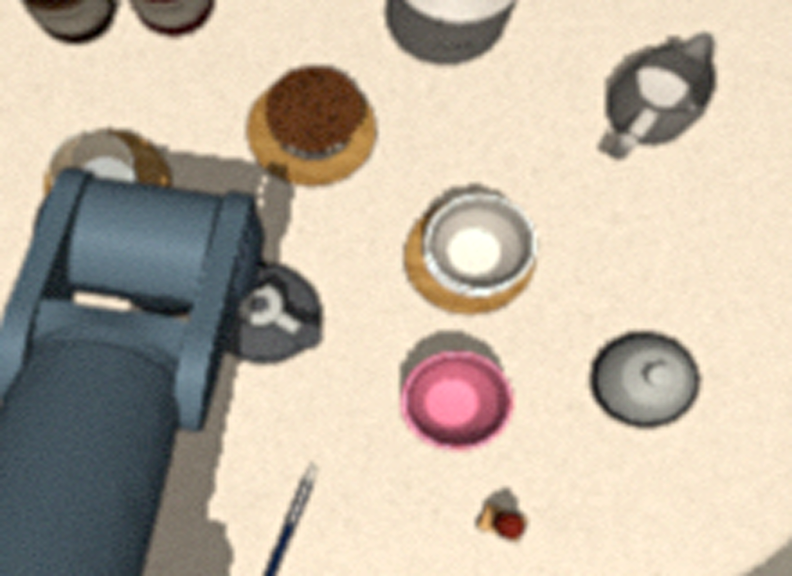

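The tail, at (290,325) in the crop, has swung round as expected and nothing else has moved. I'm continuing the sweep and slowing near the end.

Request:
jog_arm(translation=[[-0.7, -0.3, 0], [-1.4, -0.8, 0], [-2.0, -1.4, 0], [-2.6, -2.1, 0], [-3.0, -2.9, 0]], rot=[[0, 0, 0], [0, 0, 0], [0, 0, 0], [0, 0, 0], [0, 0, 0]], fingers=[255, 255, 255, 255, 255])

```text
clock: 3.7
tcp_pos: [0.5917, -0.0234, 0.0744]
eef_rot: [0.0, -0.0, 1.0, 0.0]
force: [-1.8, 1.6, -0.0]
width: 0.0001
```

Request:
jog_arm(translation=[[-0.1, -0.4, 0], [-0.2, -0.7, 0], [-0.3, -0.9, 0], [-0.4, -1.1, 0], [-0.4, -1.1, 0]], rot=[[0, 0, 0], [0, 0, 0], [0, 0, 0], [0, 0, 0], [0, 0, 0]], fingers=[255, 255, 255, 255, 255])

```text
clock: 4.2
tcp_pos: [0.5951, -0.034, 0.0744]
eef_rot: [0.0, -0.0, 1.0, -0.0]
force: [0.0, -0.0, -1.3]
width: -0.0002
```

```bash
cat >> h.py <<'E'
def armfit(c,P0=(.5397,-.049),lo=.070,hi=.0815,near=.02,far=.125,exclude=None):
    Q=cloud(c).reshape(-1,3); d=np.hypot(Q[:,0]-P0[0],Q[:,1]-P0[1])
    A=Q[(Q[:,2]>lo)&(Q[:,2]<hi)&(d>near)&(d<far)]
    if exclude is not None: A=A[np.hypot(*(A[:,:2]-exclude).T)>.022]
    if len(A)<10: return len(A)
    vx,vy,x0,y0=cv2.fitLine(A[:,:2].astype(np.float32),cv2.DIST_HUBER,0,.001,.001).ravel()
    off=(P0[0]-x0)*vy-(P0[1]-y0)*vx; 
    if vx<0: vx,vy=-vx,-vy
    r=(A[:,:2]-P0)@[vx,vy]; l=(A[:,:2]-P0)@[-vy,vx]
    return len(A),"heading",np.degrees(np.arctan2(vy,vx)).round(2),"offs mm",round(1e3*off,2),"r range",r.min().round(3),r.max().round(3),"lat",l.min().round(3),l.max().round(3),"z",A[:,2].mean().round(4)
E
python3 - <<'E'
from h import *
import pickle
s=monitor.observe(); print(s["tcp_pos"],s["force"])
for n in("scene","top","wrist"):
    c=cam(n); pickle.dump(c,open(n+"3.pkl","wb"))
    print(n,armfit(c,exclude=s["tcp_pos"][:2]))
    save(n+"3.png",c["color"])
E
```

```text
[ 0.59514474 -0.0340271   0.07439579] [ 0.01346307 -0.00826911 -1.273424  ]
scene (250, 'heading', np.float32(-5.85), 'offs mm', np.float32(-3.33), 'r range', np.float64(-0.054), np.float64(0.119), 'lat', np.float64(-0.117), np.float64(0.02), 'z', np.float64(0.0752))
top 0
wrist (4758, 'heading', np.float32(-7.58), 'offs mm', np.float32(1.09), 'r range', np.float64(-0.051), np.float64(0.064), 'lat', np.float64(-0.119), np.float64(0.012), 'z', np.float64(0.0761))
```

```bash
python3 - <<'E'
from h import *
import pickle
a=cv2.imread("pics/wrist3.png"); b=cv2.imread("pics/scene3.png")[130:290,230:450]
b=cv2.resize(b,(440,320),interpolation=cv2.INTER_CUBIC); a=cv2.resize(a[100:],(440*1,206))
cv2.imwrite("pics/j3.png",cv2.convertScaleAbs(np.vstack([a,b]),alpha=1.4))
E
```

```text
(no output)
```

View pics/j3.png

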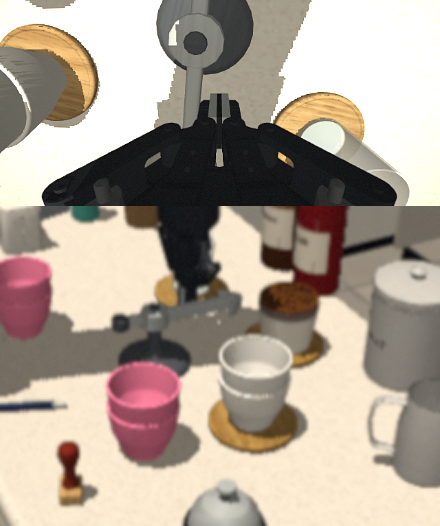

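The wrist view (upper half) shows the hub at (195,42), with the bar running straight down past the fingertips. In the scene view (lower half) the arrowhead at (238,302) is nearly on the dessert at (290,318), with a few degrees to go. I'll refit the arm using only bar points.

```bash
cat >> h.py <<'E'
def armfit2(c,h0,P0=(.5397,-.049),lo=.073,hi=.0815,rmin=.022,rmax=.085):
    """bar edges: symmetric centre line of top-surface points, iterated"""
    Q=cloud(c).reshape(-1,3); Q=Q[(Q[:,2]>lo)&(Q[:,2]<hi)]; P0=np.array(P0); a=np.radians(h0)
    for _ in range(6):
        u=np.array([np.cos(a),np.sin(a)]); n=np.array([-u[1],u[0]])
        r=(Q[:,:2]-P0)@u; l=(Q[:,:2]-P0)@n
        m=(abs(l)<.012)&(((r>rmin)&(r<rmax))|((r<-.02)&(r>-.05)))
        if m.sum()<10: return int(m.sum())
        k,b=np.polyfit(r[m],l[m],1); a+=np.arctan(k)
    return int(m.sum()),"heading",round(np.degrees(a),2),"offs mm",round(1e3*b,2),"lat",np.percentile(l[m],[2,98]).round(4),"r",r[m].min().round(3),r[m].max().round(3)
E
python3 - <<'E'
from h import *
import pickle
for n in("scene3","wrist3"):
    c=pickle.load(open(n+".pkl","rb")); print(n,armfit2(c,-8))
c=pickle.load(open("wrist1.pkl" if 0 else "w1.pkl","rb")); print(armfit2(c,110))
c=pickle.load(open("top0.pkl","rb")); print(armfit2(c,110))
c=pickle.load(open("wrist3.pkl","rb")); print("hub",rimfit(cloud(c),.082,.09,(.54,-.049),.03,.017))
E
```

```text
scene3 (144, 'heading', np.float64(-6.05), 'offs mm', np.float64(0.07), 'lat', array([-0.0087,  0.0104]), 'r', np.float64(-0.05), np.float64(0.085))
wrist3 (5121, 'heading', np.float64(-6.15), 'offs mm', np.float64(1.74), 'lat', array([-0.007 ,  0.0108]), 'r', np.float64(-0.05), np.float64(0.064))
(418, 'heading', np.float64(106.58), 'offs mm', np.float64(2.95), 'lat', array([-0.0025,  0.0072]), 'r', np.float64(-0.05), np.float64(0.085))
(143, 'heading', np.float64(110.5), 'offs mm', np.float64(-2.78), 'lat', array([-0.0101,  0.0054]), 'r', np.float64(-0.05), np.float64(0.084))
hub ((0.5433, -0.0478, 0.0069, array([ 0.5426, -0.0478]), np.float64(0.084)), 927)
```

Request:
jog_arm(translation=[[0, -0.2, 0], [0, -0.4, 0], [0, -0.6, 0], [0, -0.6, 0], [0, 0.5, 0]], rot=[[0, 0, 0], [0, 0, 0], [0, 0, 0], [0, 0, 0], [0, 0, 0]], fingers=[255, 255, 255, 255, 255])

```text
clock: 4.85
tcp_pos: [0.5951, -0.0296, 0.0744]
eef_rot: [0.0, 0.001, 1.0, -0.0]
force: [0.8, 0.1, 0.8]
width: -0.0001
```

Request:
jog_arm(translation=[[0, 1, -2], [0, 1, -6], [0, 1, -10], [1, 0, -14], [3, -4, -15]], rot=[[0, 0, 0], [0, 0, 0], [0, 0, 0], [0, 0, 0], [0, 0, 0]], fingers=[255, 255, 255, 255, 255])

```text
clock: 5.35
tcp_pos: [0.5678, -0.0674, 0.2302]
eef_rot: [0.005, -0.003, 1.0, -0.001]
force: [0.6, -1.8, 0.8]
width: 0.0004
```

Request:
jog_arm(translation=[[2, -4.5, 0], [4, -9, 0], [6, -13.5, 0], [7, -18, 0], [7, -18, 0]], rot=[[0, 0, 0], [0, 0, 0], [0, 0, 0], [0, 0, 0], [0, 0, 0]], fingers=[255, 255, 255, 255, 255])

```text
clock: 5.85
tcp_pos: [0.4938, -0.253, 0.2246]
eef_rot: [0.0, 0.003, 1.0, -0.001]
force: [0.5, 0.4, -0.4]
width: 0.0
```

```bash
python3 - <<'E'
from h import *
import pickle
s=monitor.observe(); print(s["clock"],s["tcp_pos"],s["force"])
for n in("scene","top","wrist"):
    c=cam(n); pickle.dump(c,open(n+"4.pkl","wb"))
    print(n,armfit2(c,-12)); P=cloud(c)
    print("  hub",rimfit(P,.082,.09,(.54,-.049),.022,.017)); print("  dess",rimfit(P,.06,.09,(.708,-.092),.045,.039))
    save(n+"4.png",c["color"])
    if n!="scene": 
        uv=proj(c,[.6,-.07,.078])[0].astype(int); x,y=uv; r=(60 if n=="top" else 160); im=c["color"][max(0,y-r):y+r,max(0,x-r):x+r]; save(n+"4c.png",cv2.convertScaleAbs(cv2.resize(im,(400,400),interpolation=cv2.INTER_CUBIC),alpha=1.3)); print(n,uv)
a=[cv2.imread("pics/%s4c.png"%n) for n in("top","wrist")]; cv2.imwrite("pics/j4.png",np.hstack(a))
E
```

```text
5.85 [ 0.49378282 -0.25295161  0.2246297 ] [ 0.53567118  0.43341995 -0.41451497]
scene (85, 'heading', np.float64(-13.71), 'offs mm', np.float64(-0.59), 'lat', array([-0.0087,  0.0093]), 'r', np.float64(-0.05), np.float64(0.084))
  hub ((0.5369, -0.0554, 0.0151, array([ 0.5387, -0.0512]), np.float64(0.0837)), 18)
  dess ((0.7076, -0.0914, 0.0415, array([ 0.7022, -0.0993]), np.float64(0.0743)), 537)
top (145, 'heading', np.float64(-13.64), 'offs mm', np.float64(1.09), 'lat', array([-0.0069,  0.0089]), 'r', np.float64(-0.05), np.float64(0.084))
  hub ((0.5424, -0.0511, 0.0122, array([ 0.5427, -0.05  ]), np.float64(0.0841)), 25)
  dess ((0.7089, -0.0925, 0.0385, array([ 0.7079, -0.0916]), np.float64(0.0771)), 597)
top [314 183]
wrist (1115, 'heading', np.float64(-13.95), 'offs mm', np.float64(0.14), 'lat', array([-0.0085,  0.0094]), 'r', np.float64(-0.05), np.float64(0.085))
  hub ((0.5431, -0.0481, 0.007, array([ 0.5428, -0.0485]), np.float64(0.084)), 135)
  dess ((0.6881, -0.1215, 0.0023, array([ 0.6876, -0.1217]), np.float64(0.0634)), 11)
wrist [488 283]
```

View pics/j4.png

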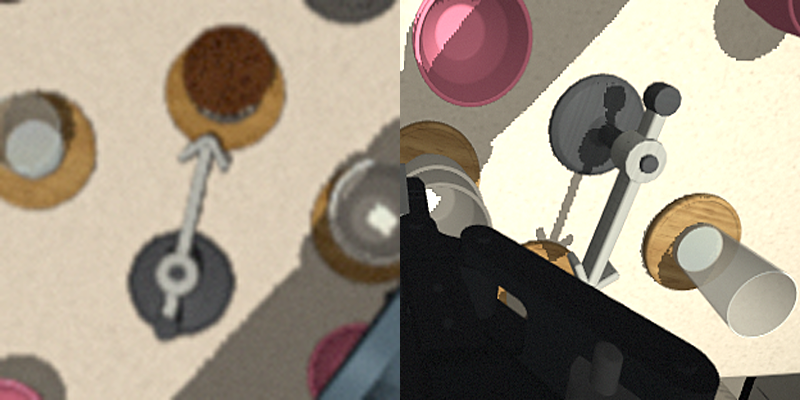

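The top crop shows the arrow (tip at (210,140), hub at (178,272)) pointing at the brown cup at (229,68). Three views put the heading at −13.6° to −13.95°, against −14.3° wanted. I'll check sub-pixel in the same image.

```bash
cat > aim.py <<'E'
from h import *
def aim(c,verbose=True):
    hsv=cv2.cvtColor(c["color"],cv2.COLOR_RGB2HSV); v,u=np.mgrid[:400,:640]; uv=np.c_[u.ravel(),v.ravel()].astype(float)
    G=at_z(c,uv,.085)[:,:2]; H=hsv.reshape(-1,3).astype(int)
    m=(np.hypot(*(G-[.708,-.092]).T)<.06)&(H[:,1]>110)&(H[:,2]<110)   # crumb top
    b=m.reshape(400,640).astype(np.uint8); k=max(cv2.findContours(b,0,cv2.CHAIN_APPROX_NONE)[0],key=len)
    (x,y),r=cv2.minEnclosingCircle(k); M=cv2.moments(k)
    dc=at_z(c,[[M["m10"]/M["m00"],M["m01"]/M["m00"]]],.085)[0,:2]; area=cv2.contourArea(k)
    B=at_z(c,uv,.078)[:,:2]; P0=np.array([.5400,-.0492]); a=np.radians(-13.8)
    w=np.clip(H[:,2]-75.,0,None)*0
    for _ in range(5):
        U=np.array([np.cos(a),np.sin(a)]); N=np.array([-U[1],U[0]]); rr=(B-P0)@U; ll=(B-P0)@N
        s=(rr>.048)&(rr<.086)&(abs(ll)<.012)   # bar over bare counter beyond the foot
        sat=H[:,1]; w=np.clip(45-sat,0,None)[s]*1.0   # grey bar vs cream counter
        k,b0=np.polyfit(rr[s],ll[s],1,w=np.sqrt(w)); a+=np.arctan(k); P0=P0+N*0
    return dc,area,np.degrees(a),b0,w.sum(), (B,H,s)
E
python3 - <<'E'
from aim import *
import pickle
for f in("top0","top4"):
    c=pickle.load(open(f+".pkl","rb")); dc,ar,a,b,w,_=aim(c); print(f,"dess",dc.round(4),ar,"heading",round(a,2),"off",round(b*1e3,2),w)
c=pickle.load(open("top4.pkl","rb")); hsv=cv2.cvtColor(c["color"],cv2.COLOR_RGB2HSV)
for r in (168,176,184,188): print(r,hsv[r,303:324,1],hsv[r,303:324,2])
tip=at_z(c,[[317.0,165.0]],.078)[0]; hub=at_z(c,[[307.4,204.6]],.085)[0]; d=at_z(c,[[322.7,143.4]],.085)[0]
print(tip,hub,d, [np.degrees(np.arctan2(q[1]-hub[1],q[0]-hub[0])) for q in(tip,d)])
E
```

```text
top0 dess [ 0.698  -0.0887] 724.0 heading -16.29 off 0.78 234.0
top4 dess [ 0.7047 -0.0917] 552.5 heading -13.64 off 0.57 1701.0
168 [42 40 47 43 44 36 23 13 16 17 11  8 20 17 13 19 14 28 75 80 58] [169 164 167 167 163 148 133 133 130 106  95 126 139 133 102 124 126  81
  71  93 131]
176 [43 46 44 44 42 47 41 45 39 22 17 15 18 46 41 44 46 47 45 45 43] [165 167 169 168 169 169 168 163 145 130 138 132 112 139 167 172 168 164
 166 171 166]
184 [42 42 43 42 43 41 43 23 15 12 14 41 44 43 43 41 44 42 45 44 42] [165 170 171 168 167 167 160 136 134 132 108 107 161 174 171 170 168 168
 166 168 171]
188 [43 41 43 43 42 40 26 15 15 11 34 49 42 42 42 44 44 41 43 44 43] [166 168 171 173 176 164 137 132 137 120 106 157 170 169 168 170 169 169
 171 170 171]
[ 0.6491702  -0.07787986  0.078     ] [ 0.54177777 -0.05036417  0.085     ] [ 0.70639547 -0.09454202  0.085     ] [np.float64(-14.370968086693274), np.float64(-15.02229882261991)]
```

All views agree to within about 0.5°, which is about 1.6 mm at the aim point, so the aim is good. Next the bell: its plunger is at (0.478, −0.344) with the top at z 0.0605 in both views, so contact should come at TCP z ≈ 0.078.

Request:
jog_arm(translation=[[0.8, -4.5, 0], [1.6, -9.1, 2], [1.6, -9.1, 6], [1.6, -9.1, 10], [1.6, -9.1, 12.5]], rot=[[0, 0, 0], [0, 0, 0], [0, 0, 0], [0, 0, 0], [0, 0, 0]], fingers=[255, 255, 255, 255, 255])

```text
clock: 6.5
tcp_pos: [0.4785, -0.3371, 0.0959]
eef_rot: [-0.002, -0.001, 1.0, 0.002]
force: [-0.4, 0.2, -0.4]
width: 0.0001
```

Request:
jog_arm(translation=[[0, 0, 0], [0, 0, 0], [0, 0, 0.6], [0, 0, 0.6], [0, 0, 0.6]], rot=[[0, 0, 0], [0, 0, 0], [0, 0, 0], [0, 0, 0], [0, 0, 0]], fingers=[255, 255, 255, 255, 255])

```text
clock: 7.0
tcp_pos: [0.4796, -0.3401, 0.0945]
eef_rot: [0.001, -0.0, 1.0, -0.001]
force: [0.4, -0.3, -0.7]
width: 0.0002
```

```bash
python3 - <<'E'
from h import *
c=cam("scene"); s=monitor.observe(); print(s["clock"],s["tcp_pos"],s["force"])
save("s5.png",cv2.convertScaleAbs(cv2.resize(c["color"][180:330,230:470],None,fx=3,fy=3,interpolation=cv2.INTER_CUBIC),alpha=1.4))
E
```

```text
7.05 [ 0.47945116 -0.34016068  0.09431078] [ 0.49796329 -0.22994253  0.05989367]
```

View pics/s5.png

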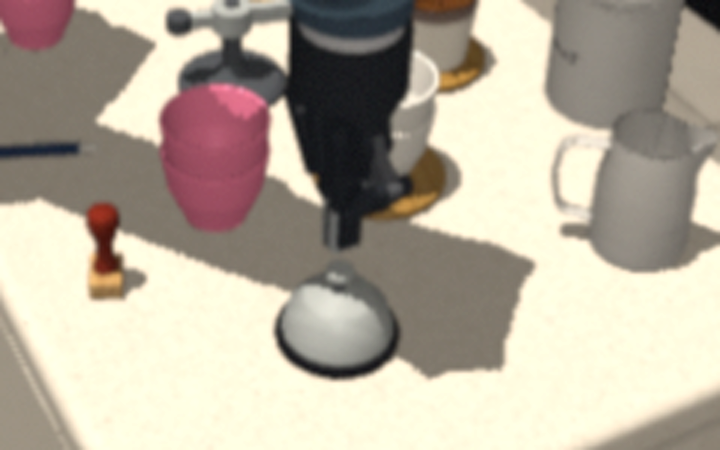

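The fingertip at (340,247) is directly above the plunger cap at (337,270) with about 16 mm to go. I'm centring it and coming down slowly.

Request:
jog_arm(translation=[[0.15, -0.4, 0.4], [0.15, -0.4, 0.9], [0.15, -0.4, 1.4], [0.15, -0.4, 1.6], [0.15, -0.4, 1.6]], rot=[[0, 0, 0], [0, 0, 0], [0, 0, 0], [0, 0, 0], [0, 0, 0]], fingers=[255, 255, 255, 255, 255])

```text
clock: 7.55
tcp_pos: [0.4772, -0.3437, 0.0769]
eef_rot: [-0.0, -0.0, 1.0, 0.0]
force: [-1.0, -0.2, 1.5]
width: 0.0001
```

Request:
jog_arm(translation=[[0, 0, 0.1], [0, 0, 0.2], [0, 0, 0.3], [0, 0, 0.3], [0, 0, 0.3]], rot=[[0, 0, 0], [0, 0, 0], [0, 0, 0], [0, 0, 0], [0, 0, 0]], fingers=[255, 255, 255, 255, 255])

```text
clock: 8.05
tcp_pos: [0.4775, -0.3438, 0.0744]
eef_rot: [-0.0, -0.0, 1.0, 0.0]
force: [-1.7, 0.5, 3.2]
width: -0.0002
```

Request:
jog_arm(translation=[[0, 0, 0.1], [0, 0, 0.15], [0, 0, 0.15], [0, 0, 0.15]], rot=[[0, 0, 0], [0, 0, 0], [0, 0, 0], [0, 0, 0]], fingers=[255, 255, 255, 255])

```text
clock: 8.45
tcp_pos: [0.4775, -0.3438, 0.0729]
eef_rot: [0.0, -0.0, 1.0, -0.0]
force: [-2.2, 1.1, 3.6]
width: 0.0001
```

```bash
python3 - <<'E'
from h import *
for _ in range(4):
    c=cam("scene"); s=monitor.observe(); print(s["clock"],s["tcp_pos"].round(4),s["force"].round(2))
P=cloud(c); print("cap/top pts",rimfit(P,.048,.0625,(.478,-.344),.012,.01))
E
```

```text
8.5 [ 0.4776 -0.3439  0.0729] [-2.06  0.64  2.95]
8.55 [ 0.4775 -0.3439  0.0729] [-2.32  2.04  4.05]
8.6 [ 0.4775 -0.3438  0.0729] [-1.85  1.17  2.94]
8.65 [ 0.4775 -0.3439  0.0729] [-1.84  0.37  3.24]
cap/top pts ((0.4752, -0.3452, 0.0092, array([ 0.4733, -0.3488]), np.float64(0.0549)), 37)
```

The spring force is about 3.3 N, which means 4.4 mm or more of travel, and the TCP is 5 mm below contact, so the bell has rung. I'm lifting straight off and retreating.

Request:
jog_arm(translation=[[0, 0, -0.5], [0, 0, -1.5], [0, 0, -5], [0, 0, -9], [0, 0, -12]], rot=[[0, 0, 0], [0, 0, 0], [0, 0, 0], [0, 0, 0], [0, 0, 0]], fingers=[255, 255, 255, 255, 255])

```text
clock: 9.15
tcp_pos: [0.478, -0.3441, 0.1957]
eef_rot: [0.001, -0.0, 1.0, -0.001]
force: [-0.2, -1.0, -0.1]
width: -0.0001
```

Request:
jog_arm(translation=[[3, -1, -2], [6, -2, -4], [8, -3, -5], [8, -3, -5], [8, -3, -5]], rot=[[0, 0, 0], [0, 0, 0], [0, 0, 0], [0, 0, 0], [0, 0, 0]], fingers=[255, 255, 255, 255, 255])

```text
clock: 9.65
tcp_pos: [0.3975, -0.3738, 0.2431]
eef_rot: [0.0, 0.0, 1.0, -0.0]
force: [0.4, -1.2, -0.7]
width: -0.0002
```

```bash
python3 - <<'E'
from aim import *
import pickle
s=monitor.observe(); print(s["clock"],s["tcp_pos"],s["force"])
for n in("scene","top"):
    c=cam(n); P=cloud(c); pickle.dump(c,open(n+"6.pkl","wb"))
    print(n,"arm",armfit2(c,-13.8))
    for k,a in dict(dess=(.06,.09,(.695,-.1),.06,.039),bell=(.054,.075,(.475,-.345),.03,.01),cups=(.08,.1,(.6,-.21),.06,.041),pinkR=(.08,.1,(.46,-.2),.06,.041),pinkL=(.08,.1,(.42,.1),.06,.041),pitcher=(.03,.13,(.69,-.37),.09,.04)).items(): print(" ",k,rimfit(P,*a))
    if n=="top": print(aim(c)[:4])
a=pickle.load(open("scene6.pkl","rb"))["color"][130:310,220:480]; b=pickle.load(open("top6.pkl","rb"))["color"][110:290,235:455]
save("j6.png",cv2.convertScaleAbs(np.hstack([cv2.resize(x,(400,300),interpolation=cv2.INTER_CUBIC) for x in(a,b)]),alpha=1.4))
E
```

```text
9.65 [ 0.39754251 -0.37378465  0.24312396] [ 0.42475183 -1.16822476 -0.71056948]
scene arm (72, 'heading', np.float64(-14.3), 'offs mm', np.float64(-0.53), 'lat', array([-0.0094,  0.009 ]), 'r', np.float64(-0.05), np.float64(0.085))
  dess ((0.6924, -0.0857, 0.0544, array([ 0.6983, -0.098 ]), np.float64(0.0744)), 571)
  bell ((0.4772, -0.345, 0.0108, array([ 0.4757, -0.3454]), np.float64(0.0607)), 67)
  cups ((0.5882, -0.2118, 0.043, array([ 0.5872, -0.21  ]), np.float64(0.0906)), 534)
  pinkR ((0.458, -0.1911, 0.0436, array([ 0.4488, -0.1938]), np.float64(0.0853)), 239)
  pinkL ((0.419, 0.0944, 0.0441, array([0.4189, 0.095 ]), np.float64(0.0851)), 213)
  pitcher ((0.7115, -0.3507, 0.0556, array([ 0.7123, -0.3638]), np.float64(0.0714)), 1501)
top arm (148, 'heading', np.float64(-13.59), 'offs mm', np.float64(1.09), 'lat', array([-0.0073,  0.0086]), 'r', np.float64(-0.049), np.float64(0.085))
  dess ((0.6922, -0.0887, 0.0544, array([ 0.7044, -0.0907]), np.float64(0.077)), 636)
  bell ((0.4774, -0.345, 0.0098, array([ 0.4776, -0.3442]), np.float64(0.0602)), 42)
  cups ((0.5883, -0.2115, 0.0407, array([ 0.5953, -0.2162]), np.float64(0.0931)), 184)
  pinkR ((0.4595, -0.1913, 0.0407, array([ 0.4595, -0.1949]), np.float64(0.0873)), 158)
  pinkL ((0.4214, 0.095, 0.0407, array([0.4206, 0.0982]), np.float64(0.0875)), 164)
  pitcher ((0.713, -0.3514, 0.0563, array([ 0.7161, -0.3546]), np.float64(0.0714)), 533)
(array([ 0.704614 , -0.0917527]), 553.0, np.float64(-12.818081719318313), np.float64(-0.00041954517984712196))
```

View pics/j6.png

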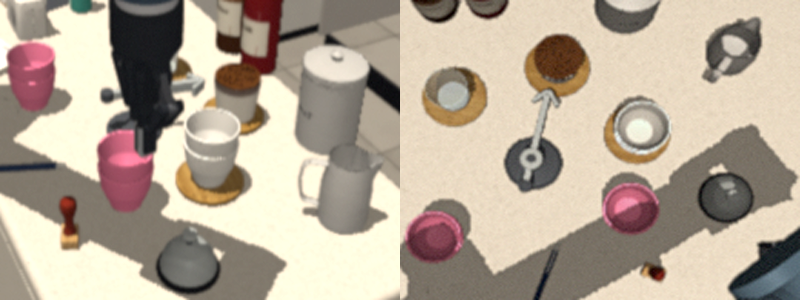

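The final picture shows the arrow pointing at the dessert (top crop: tip (548,95), cup (560,60)), the plunger up again, all bystanders in place and the gripper clear.

```bash
python3 -c "
from h import *
print(order.sign_off())"
```

```text
the job is handed in; nothing more can be done
None
```

I swept the pointer arm clockwise with the shut fingertips from about 110° to about −13.8°, facing the dessert cup. I then pressed the bell plunger about 5 mm (spring force about 3.3 N), let it spring back, moved clear and signed off at about 10 s.

**Last checks:**
- **Aim:** the point-cloud fits put the arm at −13.6° to −14.3°, against −14.3° to the cup's middle. It is probably about 0.5° short, or 1–2 mm at the cup, and I left it there.
- **Disagreeing check:** a rougher colour-based fit of the arm read −12.8° at the end. It had already wandered by up to a few degrees before that, so I gave it little weight.
- **Bell:** the plunger top was back at 60.5 mm, its starting height, in both views. I took the ring from travel and force, as nothing reports it directly.
- **Other things:** the white cups, pink cups and pitcher measured within about 2 mm of where they started.
- **Seen only in pictures:** the glass and the stamper looked unmoved but were not measured at the end.
- **Dessert cup:** the final circle fit was spoiled by the arrow tip. The clean fit just before the bell press had it within about 1 mm of its starting place.

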